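# Lock the push-and-twist cap on a docked reagent bottle

### The arm

A 6-joint arm with a two-finger parallel gripper is mounted at the origin on the work surface. World frame = base frame: x ahead of the robot, y to its left, z up, the work surface at z = 0. Lengths are in m, angles in rad, forces in N, time in s.
With the tool pointing down it reaches from about 0.275 to 0.825 m from the base axis. Payload 5.2 kg.
Tool frame: the origin (TCP) lies at the centre of the arm's flange, where the gripper is bolted on; the fingertips stand 186 mm ahead of it and the grasp point (between the pads) lies 167 mm ahead of it (arm.grasp_offset is the z of the grasp point in the tool frame, in m); z points along the fingers, y is the direction in which the jaws open and shut (so a half turn about z gives the same grasp; the last joint's range is limited). The gripper opens to 93 mm and grips with 3 to 60 N. Pads are 15 mm wide; open, the fingers measure 128 mm over their backs; the gripper's body (75 mm by 188 mm) begins 65 mm behind the grasp point.
Start: joints at [-1.359, 0.259, 1.535, -0, 1.348, -0.203], TCP at [0.222, -0.503, 0.405] pointing down, gripper open.
Joint ranges: [-3.14, 3.14], [-0.91, 2.08], [0.19, 2.58], [-1.22, 4.36], [0.22, 2.71], [-3.12, 3.12]. Speed limits (rad/s): [2.57, 2.57, 3.14, 3.14, 3.14, 3.14].

### API

Orientations are given as a rotation vector (axis times angle).
In Python, from station import arm, cams, workorder gives the robot as it stands.
- The arm moves only by the tool play_rows, never from a script. Its argument "increments" is a list of rows, each an object with "translation": the shift along the tool's x, y, z in units of 25 mm (1.0 is 25 mm), a list of three; "yaw": the turn about the tool's z in units of 8 degrees (1.0 is 8 degrees). A call has 1 to 8 rows; each row is the pose to reach, as a shift and turn from the pose commanded when the call began, along the tool's axes at that moment; what a row does not reach only later rows make up. A row lasts 1/8 s, in which the tool goes at most 62.5 mm and 10.7 degrees, less where a joint would pass 70% of its speed; a pose out of reach is approached as far as the arm can. A call with a gripper value outside its range is refused whole. "gripper" is the opening, from 0 (shut) to 1 (fully open), set as the call begins (left out, the last holds). The fingers move at their own pace and stop on an object; "grip_force" is the grip in N (left out, the last holds). Time passes only in rows, so rows that repeat a pose let the fingers close. It gives the time, the measured TCP pose, the force and the opening at its end, in the units of the state.
- arm.state(): the state, without advancing time (a new reading comes with each control period).
- cams.snapshot(name): name is "scene" or "side" or "wrist"; returns (picture, depth): 400x640x3 uint8, red, green, blue; 400x640 float32, m along the optical axis (not along the pixel's ray), 0 where there is no reading.
- cams.get_calibration(name): a dict with "intrinsics" (3x3 intrinsics, pixels), "rvec" (rotation vector, rad) and "tvec" (3), from world to camera coordinates, as OpenCV has them; the wrist camera has in their place "tool_from_camera" (4x4, takes a point from camera to tool coordinates, whose origin is the TCP and whose axes are the flange's). Camera axes: x right, y down, z forward; pixel columns grow to the right and rows downward; lengths in m; the calibration is good to about 2 mm. A picture is of the moment at which its call begins: read the wrist's pose just before it. get_calibration takes no time and is no camera call.
- workorder.hand_in(): hands the job in, once; it reports no verdict.
The state is a dict: "t": time; "q": joint angles; "dq": joint speeds; "joint_efforts": joint torques, N m; "tcp_pos": TCP position; "eef_rot": TCP orientation; "force": force on the tool from outside, world axes, zero at the start; "torque": the same for the moment, N m; "gripper_width": finger opening in m.
Only numpy, scipy, OpenCV 4.12 (cv2) and the standard library are available. Lean on these libraries where they do the work, as an engineer would, in place of code of your own. Each camera call takes 0.05 s, during which the arm holds its last target. There are 200 camera calls.

### The job

Put the loose black cap on the open amber bottle in the dock, press it down against the bottle's spring plug and twist it clockwise (seen from above) until its inner lugs catch under the collar and it stays locked, level and still, when let go. Be gentle: feel for the slots rather than forcing the cap, never load the bottle with more than about 35 N, and leave the other bottle, the jar and the tip box where they are.

Things in the scene. Friction and masses are not known exactly. Their poses are not given: they have to be found in the camera images.
- cap_center (a point): Centre of the loose black cap, 60 g: round shell 61 mm across, 21.5 mm high, open below; on its flat top a grip bar 46 mm long (this x), 12 mm thick (y), top 52 mm above the shell's rim. Point on the axis, 26 mm above the rim; z up. Its height over neck: 22 mm with lugs resting on the collar's top, 19 mm with lugs in the slots on the unpressed plug, 14 mm locked.
- cap: The same cap; origin at the centre of the shell's lower rim, same axes; starts standing on the bench, open side down. Shell 53 mm wide inside; four round inner lugs, 5 mm thick, point inwards from +x, +y, -x, -y (so it fits at any quarter turn), their undersides 4 mm above the rim.
- neck (a point): Centre of the amber bottle's mouth, level with the flat top of its white collar, 135 mm above the bench; x, y as the dock's. The collar is a flange 48 mm across with four slots in its rim, 8.5 mm wide, a quarter turn apart. The collar is screwed on and its angle is not measured: the slots are not in line with the dock, so look or feel for them (a quarter turn always meets them).
- notch (a point): On the neck's axis, 3 mm below neck: level of the catch. Clockwise from each slot, under the flange, come a lip (6 mm deep, 18 degrees long), then the notch holding a lug (flange 3 mm thick, 24 degrees), then a stop. Notch centre is 41 degrees clockwise of slot centre. Counter-clockwise from a slot is blocked. Ease off at the stop: the lugs' side forces (47 N per N m of twist) add to the press.
- plunger (a joint): Spring plug in the bottle's mouth, 22 mm across, stands 10.5 mm over the collar; value: depth pressed, m. Pushes back 2 N at first, then 0.7 N more per mm. To pass the lip, press the cap over 11 mm below where its lugs rest on the collar (about 8 N); it bottoms hard at 13.5 mm. Let go in the notch, the plug lifts the cap 3 mm and it is caught.
- bottle: The amber bottle, 86 mm across, and its square grey dock, 125 by 125 by 12 mm, with a ring 98 mm across up to 40 mm, screwed to the bench: it does not move. Origin on the bench below the bottle's axis; the dock's small front tab is at -x.
- reagent: Bystander: a closed small amber bottle with a black cap, 56 mm across, 105 mm high. Origin at the centre of its underside.
- jar: Bystander: a closed small white jar, 48 mm across, 55 mm high. Origin at the centre of its underside.
- tipbox: Bystander: a clear box of pipette tips, 85 (x) by 120 (y) by 51 mm high. Origin at the centre of its underside.
Things that resemble listed ones, but are neither listed nor needed, are in the scene too. Of the things shaped like the cap, the black one is meant.

How it is judged:
At the end, for the whole second after the job is handed in: The cap sits on the bottle's collar, released, locked by its lugs in the notches: its centre 12 to 16 mm above the neck point (14 mm when locked; an unlocked cap is pushed up to 19 mm or stays wedged at 11 mm), within 4 mm of the neck's axis and level within 0.08 rad (z of cap_center in the frame of neck between 0.012 and 0.016 m and horizontal distance between cap_center and neck below 0.004 m and angle between cap_center's own z axis and vertical below 0.08 rad); the robot touches nothing.
It fails at once if more than 35 N on the bottle, its collar or plug (contact force between bottle and anything else above 35 N).
It fails at once if a bystander moved by more than 15 mm (distance of any of reagent, jar, tipbox from where it was at the start of the episode above 0.015 m).
It fails at once if a bystander tipped (angle between any of reagent, jar, tipbox's own z axis and vertical above 0.4 rad).
It also fails if it takes over 72 s, if anything falls off the work surface, if the arm or the gripper's body presses on something with over 40 N, if the wrist force passes 120 N, or if a joint passes its speed limit or range.

## Working session

There is one attempt and no reset: what is moved stays moved. The work goes in short steps, Python scripts to look and compute and a tool call to move; the robot and the scene stay as the last step left them, time stands still between calls to the robot, and variables do not carry over. Pictures are saved under pics/ and viewed, about 8 in all and at most 12, crops included, and the job is handed in when it is done.

Besides the shell and the picture viewer there is one more tool, called after "Emit:" in YAML: its name, and indented under it one key for each argument. play_rows: Moves the arm, as the interface text tells. Its arguments: {"type":"object","properties":{"increments":{"type":"array","items":{"type":"object","properties":{"translation":{"type":"array","items":{"type":"number"}},"yaw":{"type":"number"}}}},"gripper":{"type":"number"},"grip_force":{"type":"number"}},"required":["increments"]}

```bash
mkdir -p pics; cat > h.py <<'E'
import numpy as np, cv2
from scipy.spatial.transform import Rotation as R
from station import arm, cams, workorder
def snap(n, f=None):
    s=arm.state(); p,d=cams.snapshot(n)
    if f: cv2.imwrite('pics/'+f, p[:,:,::-1])
    return s,p,d
def pose(n,s):
    c=cams.get_calibration(n); K=np.array(c['intrinsics'])
    if n=='wrist':
        T=np.eye(4);T[:3,:3]=R.from_rotvec(s['eef_rot']).as_matrix();T[:3,3]=s['tcp_pos']
        T=T@np.array(c['tool_from_camera'])
    else:
        T=np.eye(4);T[:3,:3]=R.from_rotvec(np.ravel(c['rvec'])).as_matrix();T[:3,3]=np.ravel(c['tvec']);T=np.linalg.inv(T)
    return K,T
def onplane(n,s,uv,z):
    K,T=pose(n,s); uv=np.atleast_2d(uv).astype(float)
    r=np.c_[uv,np.ones(len(uv))]@np.linalg.inv(K).T@T[:3,:3].T
    return T[:3,3]+r*((z-T[2,3])/r[:,2])[:,None]
def cloud(n,s,d):
    K,T=pose(n,s); v,u=np.mgrid[:400,:640]
    P=np.stack([(u-K[0,2])/K[0,0]*d,(v-K[1,2])/K[1,1]*d,d],-1)
    return P@T[:3,:3].T+T[:3,3]
E
python3 - <<'E'
from h import *
a=snap('scene')[1];b=snap('side')[1]
s=arm.state(); print(s)
cv2.imwrite('pics/a.png',np.vstack([a,b])[:,:,::-1][:, :])
im=np.vstack([a,b])[:,:,::-1]; cv2.imwrite('pics/a.png',im[:, :]) 
cv2.imwrite('pics/a.png',cv2.resize(im,(480,600)))
cv2.imwrite('pics/scene.png',a[:,:,::-1]);
for n in('scene','side'):
    K,T=pose(n,s);print(n,K[0,0],T.round(3).tolist())
print(cams.get_calibration('wrist'))
E
```

```text
{'t': 0.1, 'q': array([-1.35881791e+00,  2.59261839e-01,  1.53597875e+00,  7.93853630e-06,
        1.34798080e+00, -2.02810657e-01]), 'dq': array([-0.00092618, -0.00101332, -0.00144633, -0.00054335,  0.00216991,
        0.0007142 ]), 'joint_efforts': array([ 2.93749210e-03, -4.38211155e+01, -2.84642762e+01,  7.21296296e-02,
        3.61541100e-02, -4.60622277e-05]), 'tcp_pos': array([ 0.22162445, -0.50316127,  0.40400299]), 'eef_rot': array([-3.07267733e+00, -6.46550317e-01, -4.31569783e-07]), 'force': array([-0.3360675 , -0.58135426, -0.49795564]), 'torque': array([-0.00539527, -0.00086389, -0.01208262]), 'gripper_width': 0.0930528154852427}
scene 361.2343595213735 [[-0.677, 0.393, -0.622, 1.018], [0.736, 0.362, -0.572, 0.538], [-0.0, -0.845, -0.534, 0.529], [0.0, 0.0, 0.0, 1.0]]
side 430.30881568271036 [[-0.811, -0.317, 0.492, 0.08], [-0.585, 0.412, -0.699, 0.795], [0.019, -0.854, -0.519, 0.616], [0.0, 0.0, 0.0, 1.0]]
{'intrinsics': array([[318.22190434,   0.        , 316.77358375],
       [  0.        , 318.22190434, 195.95042199],
       [  0.        ,   0.        ,   1.        ]]), 'tool_from_camera': array([[ 5.52444399e-04, -9.71594089e-01, -2.36652957e-01,
         6.44089422e-02],
       [ 9.99999774e-01,  6.27413231e-04, -2.41478972e-04,
        -1.05394552e-03],
       [ 3.83098738e-04, -2.36652770e-01,  9.71594216e-01,
         2.14228014e-02],
       [ 0.00000000e+00,  0.00000000e+00,  0.00000000e+00,
         1.00000000e+00]])}
```

View pics/scene.png

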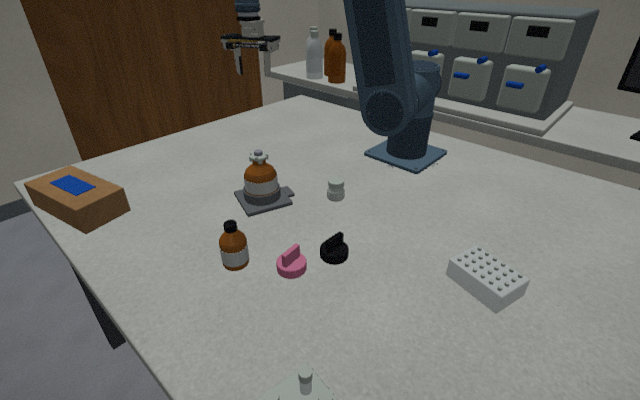

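The scene view shows the open bottle with its white collar at about (259,156), the black cap at (334,248), a pink decoy at (291,265), the reagent bottle at (234,245), the jar at (336,190) and the tip box at (487,277). Next I'll turn these into positions.

```bash
python3 - <<'E'
from h import *
for n in('scene','side'):
    s,p,d=snap(n, 'b_%s.png'%n); P=cloud(n,s,d); g=p.max(2).astype(int)
    z=P[...,2]; ok=(d>0)&(abs(P[...,0])<.9)&(abs(P[...,1])<.8)
    # black objects
    m=(ok&(g<50)&(z>.004)&(z<.12)).astype(np.uint8)
    k,l,st,c=cv2.connectedComponentsWithStats(m)
    for i in range(1,k):
        if st[i,4]>60:
            q=P[l==i]; print(n,'dark',c[i].round(),st[i,4],q.min(0).round(3),q.max(0).round(3))
    m=(ok&(z>.115)&(z<.16)&(P[...,0]>.2)&(p.min(2)>90)).astype(np.uint8)
    k,l,st,c=cv2.connectedComponentsWithStats(m)
    for i in range(1,k):
        if st[i,4]>15:
            q=P[l==i]; print(n,'white',c[i].round(),st[i,4],q.min(0).round(3),q.max(0).round(3))
E
```

```text
scene dark [409. 143.] 1107 [-0.014 -0.047  0.01 ] [0.069 0.067 0.12 ]
scene dark [262. 199.] 189 [ 0.486 -0.151  0.012] [ 0.563 -0.084  0.035]
scene dark [230. 226.] 141 [0.702 0.009 0.087] [0.725 0.031 0.106]
scene dark [334. 249.] 613 [0.528 0.128 0.004] [0.585 0.187 0.053]
scene white [258. 154.] 126 [ 0.489 -0.157  0.124] [ 0.537 -0.108  0.146]
side dark [630. 310.] 386 [-0.059  0.029  0.022] [-0.029  0.059  0.119]
side white [392. 160.] 176 [ 0.486 -0.158  0.119] [ 0.535 -0.11   0.146]
```

View pics/b_side.png

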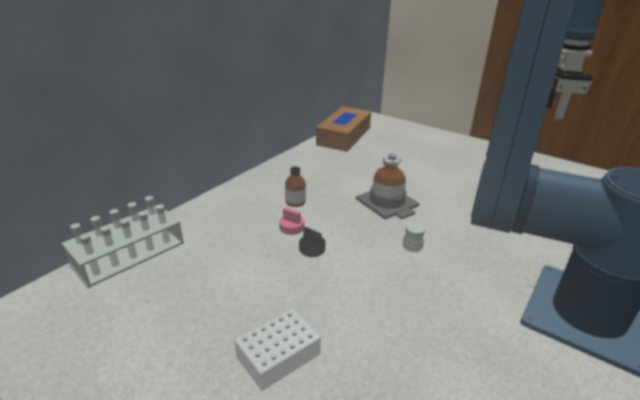

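```bash
cat >> h.py <<'E'
def delta(target,yaw=None,s=None):
    "units for tcp target xyz; yaw=desired world angle of tool x"
    s=s or arm.state(); M=R.from_rotvec(s['eef_rot']).as_matrix()
    t=M.T@(np.array(target)-s['tcp_pos'])/.025
    cur=np.degrees(np.arctan2(M[1,0],M[0,0]))
    print('units',t.round(2),'tool x angle',cur.round(2), '' if yaw is None else 'yaw units %.2f'%(((cur-yaw+180)%360-180)/8))
E
python3 - <<'E'
from h import *
s,p,d=snap('scene'); P=cloud('scene',s,d); g=p.max(2)
m=(d>0)&(g<60)&(abs(P[...,0]-.557)<.04)&(abs(P[...,1]-.157)<.04)
t=P[m&(P[...,2]>.03)]; b=P[m&(P[...,2]<.024)&(P[...,2]>.003)]
c=t[:,:2].mean(0);w,v=np.linalg.eigh(np.cov((t[:,:2]-c).T));print(len(t),'bar centre',c,'ang',np.degrees(np.arctan2(v[1,1],v[0,1])),np.sqrt(w))
e=P[m];print('cap bbox',e.min(0),e.max(0),(e.min(0)+e.max(0))/2)
delta([.512,-.133,.405],None)
k=(d>0)&(p[...,0]>150)&(p[...,1]<130)&(P[...,1]>.03)&(P[...,1]<.2); q=P[k]; print('pink',q.min(0),q.max(0))
k=(d>0)&(P[...,2]>.136)&(abs(P[...,0]-.512)<.05)&(abs(P[...,1]+.133)<.05);print('neck high',P[k].min(0),P[k].max(0))
E
```

```text
187 bar centre [0.55757581 0.15854754] ang 174.2184493247589 [0.00298876 0.0135828 ]
cap bbox [ 0.52534243  0.12647181 -0.00126764] [0.58563369 0.1865811  0.0525756 ] [0.55548806 0.15652646 0.02565398]
units [16.6  -8.88 -0.02] tool x angle 23.76 
pink [0.61486543 0.08731542 0.01867379] [0.67439356 0.14641528 0.05342235]
neck high [ 0.50330558 -0.14240554  0.13610402] [ 0.52377567 -0.11973123  0.14675458]
```

Emit:
play_rows:
  increments:
    - {"translation":[2.1,-1.1,0],"yaw":0}
    - {"translation":[4.2,-2.2,0],"yaw":0}
    - {"translation":[6.3,-3.4,0],"yaw":0}
    - {"translation":[8.4,-4.5,0],"yaw":0}
    - {"translation":[10.5,-5.6,0],"yaw":0}
    - {"translation":[12.6,-6.7,0],"yaw":0}
    - {"translation":[14.7,-7.9,0],"yaw":0}
    - {"translation":[16.6,-8.9,0],"yaw":0}

```text
t: 1.25
tcp_pos: [0.5127, -0.1304, 0.4049]
eef_rot: [3.074, 0.648, 0.0]
force: [0.9, -1.2, 0.3]
gripper_width: 0.0932
```

Emit:
play_rows:
  increments:
    - {"translation":[0,0,1],"yaw":0}
    - {"translation":[0,0,1.8],"yaw":0}
    - {"translation":[0,0,1.8],"yaw":0}
    - {"translation":[0,0,1.8],"yaw":0}

```text
t: 1.75
tcp_pos: [0.512, -0.1328, 0.3604]
eef_rot: [3.074, 0.646, 0.001]
force: [-0.1, 0.3, -0.6]
gripper_width: 0.093
```

```bash
python3 - <<'E'
from h import *
s,p,d=snap('wrist'); print(s['t'],s['tcp_pos'],s['eef_rot'])
K,T=pose('wrist',s); c=np.linalg.inv(T)@[.512,-.133,.135,1]; uv=K@c[:3]/c[2]; print(uv,p.shape)
u,v=uv[:2].astype(int); np.savez('neck.npz',p=p,d=d,pos=s['tcp_pos'],rot=s['eef_rot'])
cr=p[max(0,v-60):v+60,max(0,u-80):u+80,::-1]; cv2.imwrite('pics/neck.png',cv2.resize(cr,None,fx=5,fy=5,interpolation=cv2.INTER_CUBIC))
print(max(0,v-60),max(0,u-80))
E
```

```text
1.75 [ 0.51200769 -0.13275936  0.36044761] [3.07389140e+00 6.46250322e-01 1.07976912e-03]
[318.52435816 217.59051929   1.        ] (400, 640, 3)
157 238
```

View pics/neck.png

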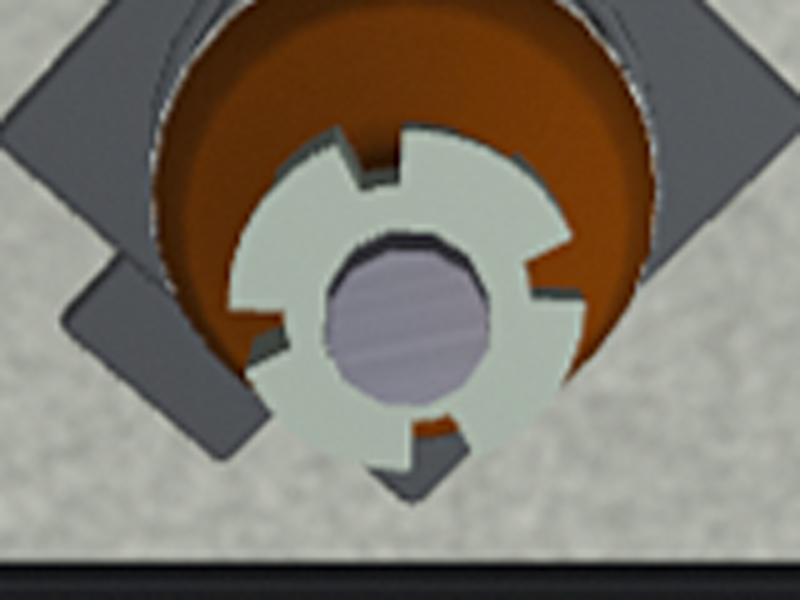

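The wrist view shows the white collar with its four slots. Their mouth corners in the crop are at top (340,130)/(400,128), right (572,240)/(583,298), bottom (468,450)/(411,470) and left (230,308)/(248,370).

```bash
python3 - <<'E'
from h import *
z=np.load('neck.npz'); p=z['p']; s=dict(tcp_pos=z['pos'],eef_rot=z['rot'])
P=cloud('wrist',s,z['d'])
m=(abs(P[...,2]-.135)<.004)&(p.min(2)>100)&(np.hypot(P[...,0]-.512,P[...,1]+.133)<.04)
print(m.sum(), np.median(P[...,2][m]))
c,_=cv2.findContours(m.astype(np.uint8),0,cv2.CHAIN_APPROX_NONE); c=max(c,key=len)[:,0]
W=onplane('wrist',s,c,.135)[:,:2]
h=cv2.convexHull(W.astype(np.float32)); (x,y),r=cv2.minEnclosingCircle(h*1000); print('circle',x,y,r)
el=cv2.fitEllipse(h*1000); print(el)
o=np.array([x,y])/1000
crn=np.array([[340,130],[400,128],[572,240],[583,298],[468,450],[411,470],[230,308],[248,370]])/5+[238,157]-.4
Q=onplane('wrist',s,crn,.135)[:,:2]-o
a=np.degrees(np.arctan2(Q[:,1],Q[:,0])); print(np.hypot(*Q.T).round(4),a.round(1))
mid=[np.degrees(np.arctan2(*(Q[i]+Q[i+1])[::-1])) for i in(0,2,4,6)]; print(mid,[x%90 for x in mid])
delta([.556,.157,.405],-5.8)
delta([.556,.157,.405],174.2)
print(arm.state()['q'])
E
```

```text
2417 0.1334215056247616
circle 512.321044921875 -133.01393127441406 23.85567855834961
((512.31494140625, -133.08946228027344), (47.137760162353516, 47.38737869262695), 59.793975830078125)
[0.0252 0.0239 0.0238 0.0238 0.0228 0.0241 0.0236 0.0234] [  43.8   25.6  -44.6  -64.6 -134.1 -154.4  115.5  137.8]
[np.float64(34.95731728860863), np.float64(-54.60745520705154), np.float64(-144.5316387136172), np.float64(126.59648180618164)] [np.float64(34.95731728860863), np.float64(35.39254479294846), np.float64(35.46836128638279), np.float64(36.59648180618164)]
units [ 6.28 -9.9  -1.78] tool x angle 23.74 yaw units 3.69
units [ 6.28 -9.9  -1.78] tool x angle 23.74 yaw units -18.81
[-4.64866572e-01  2.54992585e-01  1.65200004e+00  2.94515572e-05
  1.23302260e+00  6.91601784e-01]
```

Emit:
play_rows:
  increments:
    - {"translation":[1.1,-1.7,-0.3],"yaw":0.6}
    - {"translation":[2.2,-3.5,-0.3],"yaw":1.2}
    - {"translation":[3.3,-5.2,-0.3],"yaw":1.9}
    - {"translation":[4.4,-6.9,-0.3],"yaw":2.5}
    - {"translation":[5.4,-8.5,-0.3],"yaw":3.1}
    - {"translation":[6.28,-9.9,-0.3],"yaw":3.69}
    - {"translation":[6.28,-9.9,-0.3],"yaw":3.69}
    - {"translation":[6.28,-9.9,-0.3],"yaw":3.69}

```text
t: 2.8
tcp_pos: [0.5558, 0.1568, 0.3679]
eef_rot: [3.137, -0.156, 0.001]
force: [0.4, 0.2, -0.4]
gripper_width: 0.0928
```

```bash
python3 - <<'E'
from h import *
s,p,d=snap('wrist'); print(s['t'],s['tcp_pos'],s['eef_rot'])
P=cloud('wrist',s,d); g=p.max(2)
m=(d>0)&(g<70)&(np.hypot(P[...,0]-.556,P[...,1]-.157)<.045)
t=m&(P[...,2]>.046)
def rect(m,z):
    k,l,st,_=cv2.connectedComponentsWithStats(m.astype(np.uint8)); i=1+st[1:,4].argmax()
    v,u=np.where(l==i); return onplane('wrist',s,np.c_[u,v],z)[:,:2]
W=rect(t,.052); (c,wh,a)=cv2.minAreaRect((W*1000).astype(np.float32)); print('bar',c,wh,a,len(W),np.median(P[...,2][t]))
W=rect(m&(P[...,2]>.016)&(P[...,2]<.024),.0215); print('shell',cv2.minEnclosingCircle((W*1000).astype(np.float32)))
K,T=pose('wrist',s); c=np.linalg.inv(T)@[.556,.157,.03,1]; u,v=(K@c[:3]/c[2])[:2].astype(int)
cv2.imwrite('pics/cap.png',cv2.resize(p[v-60:v+60,u-80:u+80,::-1],None,fx=4,fy=4,interpolation=cv2.INTER_CUBIC)); print(u,v)
E
```

```text
2.8 [0.55582019 0.15684169 0.36785289] [ 3.13728464e+00 -1.56083200e-01  1.39083589e-03]
bar (353.2578430175781, 175.04017639160156) (559.5407104492188, 79.34010314941406) 84.37689208984375 21924 0.29838760114279494
shell ((552.981689453125, 155.75021362304688), 30.85749053955078)
317 183
```

View pics/cap.png

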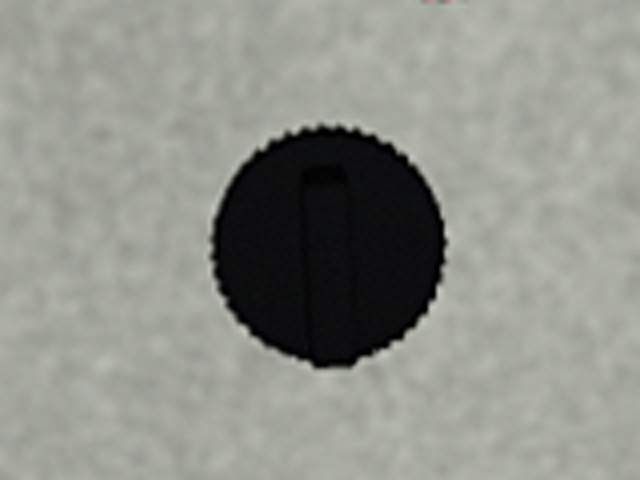

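The crop shows the cap as a round shell of about 230 px, with its bar nearly vertical, so it is almost aligned with tool x. The bar mask also picked up the fingers, so I'll redo it with a height limit.

```bash
python3 - <<'E'
from h import *
s,p,d=snap('wrist'); P=cloud('wrist',s,d); g=p.max(2); z=P[...,2]
m=(d>0)&(g<70)&(np.hypot(P[...,0]-.554,P[...,1]-.156)<.035)
for lo,hi,h in((.045,.06,.052),):
    t=(m&(z>lo)&(z<hi)).astype(np.uint8); t=cv2.morphologyEx(t,cv2.MORPH_OPEN,np.ones((3,3)))
    v,u=np.where(t); W=onplane('wrist',s,np.c_[u,v],h)[:,:2]*1000
    print(len(W),np.median(z[t>0]),cv2.minAreaRect(W.astype(np.float32)))
    c=W.mean(0);w,e=np.linalg.eigh(np.cov((W-c).T)); print(c,np.degrees(np.arctan2(e[1,1],e[0,1])))
v,u=np.where(m&(z>.004)&(z<.06)); print('all',cv2.minEnclosingCircle((onplane('wrist',s,np.c_[u,v],.0215)[:,:2]*1000).astype(np.float32)))
v,u=np.where(m&(z>.018)&(z<.025)); W=P[v,u,:2]*1000; print('top',W.min(0),W.max(0),(W.min(0)+W.max(0))/2)
E
```

```text
589 0.05023682970786286 ((553.1409301757812, 155.81590270996094), (11.822938919067383, 45.98762512207031), 87.55722045898438)
[553.54335962 155.82277881] 177.61900098818177
all ((552.7954711914062, 155.90045166015625), 31.95914649963379)
top [522.47430693 125.28749387] [582.94104587 185.8374751 ] [552.7076764  155.56248449]
```

Emit:
play_rows:
  increments:
    - {"translation":[-0.1,0.05,1.2],"yaw":-0.41}
    - {"translation":[-0.1,0.05,2.7],"yaw":-0.41}
    - {"translation":[-0.1,0.05,4.2],"yaw":-0.41}
    - {"translation":[-0.1,0.05,5.4],"yaw":-0.41}
    - {"translation":[-0.1,0.05,6.0],"yaw":-0.41}
    - {"translation":[-0.1,0.05,6.3],"yaw":-0.41}
    - {"translation":[-0.1,0.05,6.3],"yaw":-0.41}

```text
t: 3.78
tcp_pos: [0.5535, 0.156, 0.2101]
eef_rot: [-3.141, 0.068, -0.001]
force: [-0.2, 0.3, 0.3]
gripper_width: 0.093
```

Emit:
play_rows:
  increments:
    - {"translation":[0,0,0],"yaw":0}
    - {"translation":[0,0,0],"yaw":0}
    - {"translation":[0,0,0],"yaw":0}
    - {"translation":[0,0,0],"yaw":0}
    - {"translation":[0,0,0],"yaw":0}
    - {"translation":[0,0,0],"yaw":0}
    - {"translation":[0,0,0],"yaw":0}
    - {"translation":[0,0,0],"yaw":0}
  gripper: 0
  grip_force: 30

```text
t: 4.78
tcp_pos: [0.5531, 0.1563, 0.2097]
eef_rot: [-3.141, 0.068, 0.0]
force: [-0.4, 0.7, 0.5]
gripper_width: 0.0175
```

Emit:
play_rows:
  increments:
    - {"translation":[0,0,0],"yaw":0}
    - {"translation":[0,0,0],"yaw":0}
    - {"translation":[0,0,0],"yaw":0}
    - {"translation":[0,0,-0.8],"yaw":0}
    - {"translation":[0,0,-2.4],"yaw":0}
    - {"translation":[0,0,-4.4],"yaw":0}
    - {"translation":[0,0,-6.8],"yaw":0}
    - {"translation":[0,0,-6.8],"yaw":0}

```text
t: 5.78
tcp_pos: [0.5543, 0.1565, 0.3854]
eef_rot: [-3.14, 0.068, -0.017]
force: [-0.1, -0.9, -0.5]
gripper_width: 0.0121
```

```bash
python3 - <<'E'
from h import *
s=arm.state(); print(s['force'],s['tcp_pos'],s['gripper_width'])
delta([.5123,-.1331,.38],35.6)
s,p,d=snap('side'); cv2.imwrite('pics/lift.png',cv2.resize(p[60:280,180:480,::-1],None,fx=2,fy=2,interpolation=cv2.INTER_CUBIC))
E
```

```text
[-0.08605248 -0.89450455 -0.48222972] [0.55434283 0.15654752 0.38541457] 0.012085169758655243
units [-1.18 11.65  0.19] tool x angle -2.46 yaw units -4.76
```

View pics/lift.png

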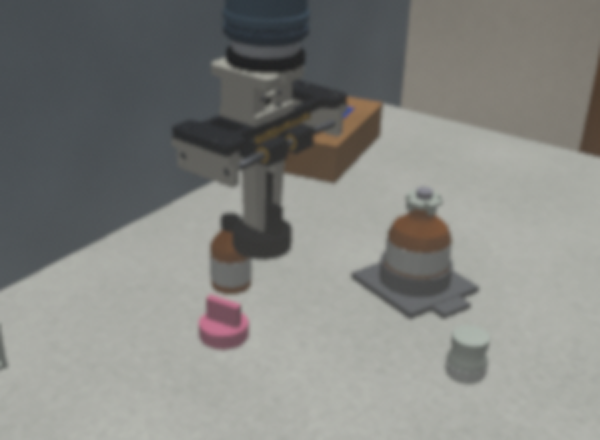

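The side view shows the cap held level in the gripper at about (262,235), with the other objects untouched. Next, carry it over the neck.

Emit:
play_rows:
  increments:
    - {"translation":[-0.1,1.2,0],"yaw":-0.5}
    - {"translation":[-0.3,3.0,0],"yaw":-1.2}
    - {"translation":[-0.5,4.9,0],"yaw":-2.0}
    - {"translation":[-0.7,6.9,0],"yaw":-2.8}
    - {"translation":[-0.9,8.9,0],"yaw":-3.6}
    - {"translation":[-1.1,10.6,0],"yaw":-4.3}
    - {"translation":[-1.18,11.65,0],"yaw":-4.76}
    - {"translation":[-1.18,11.65,0],"yaw":-4.76}

```text
t: 6.82
tcp_pos: [0.5104, -0.1349, 0.3777]
eef_rot: [-2.991, -0.955, 0.004]
force: [-0.7, 1.0, -0.4]
gripper_width: 0.012
```

Emit:
play_rows:
  increments:
    - {"translation":[0,0,0],"yaw":0}
    - {"translation":[0,0,0],"yaw":0}
    - {"translation":[0,0,0],"yaw":0}
    - {"translation":[0,0,0],"yaw":0}

```text
t: 7.32
tcp_pos: [0.5112, -0.1328, 0.3798]
eef_rot: [2.991, 0.962, 0.0]
force: [-0.0, 0.1, -1.0]
gripper_width: 0.0118
```

```bash
python3 - <<'E'
from h import *
s=arm.state(); print(s['t'],s['force'],s['torque'],s['tcp_pos'],s['eef_rot'],s['gripper_width'])
delta([.5123,-.1331,.38],35.6)
for n in('scene','side'):
    s,p,d=snap(n); P=cloud(n,s,d); z=P[...,2]
    m=(d>0)&(p.max(2)<60)&(np.hypot(P[...,0]-.512,P[...,1]+.133)<.045)&(z>.16)&(z<.205); q=P[m]; print(n,m.sum(),q.min(0),q.max(0),(q.min(0)+q.max(0))/2)
s,p,d=snap('wrist','w1.png')
E
```

```text
7.325 [-0.01643122  0.06297186 -0.9550928 ] [-0.00601546 -0.01436335  0.02553086] [ 0.51119958 -0.13277707  0.37982058] [2.99063843e+00 9.61836743e-01 2.27260107e-04] 0.011795313103045059
units [ 0.03  0.04 -0.01] tool x angle 35.66 yaw units 0.01
scene 328 [ 0.48673028 -0.15947825  0.16962197] [ 0.542105   -0.09965877  0.20489978] [ 0.51441764 -0.12956851  0.18726088]
side 170 [ 0.47993588 -0.14296347  0.17593469] [ 0.53163757 -0.10152025  0.20496048] [ 0.50578673 -0.12224186  0.19044759]
```

Emit:
play_rows:
  increments:
    - {"translation":[0.03,0.04,0.4],"yaw":0}
    - {"translation":[0.03,0.04,0.9],"yaw":0}
    - {"translation":[0.03,0.04,1.2],"yaw":0}
    - {"translation":[0.03,0.04,1.3],"yaw":0}
    - {"translation":[0.03,0.04,1.34],"yaw":0}
    - {"translation":[0.03,0.04,1.34],"yaw":0}

```text
t: 8.22
tcp_pos: [0.5124, -0.1338, 0.3465]
eef_rot: [2.991, 0.96, 0.001]
force: [0.2, 0.1, -0.5]
gripper_width: 0.0118
```

```bash
python3 - <<'E'
from h import *
s=arm.state(); print(s['t'],s['force'],s['torque'],s['tcp_pos'],s['gripper_width'])
delta([.5123,-.1331,.3282],35.6)
a=snap('scene')[1][115:215,195:325,::-1]; b=snap('side')[1][120:220,325,::-1] if 0 else snap('side')[1][110:210,325:455,::-1]
cv2.imwrite('pics/near.png',cv2.resize(np.hstack([a,b]),None,fx=3,fy=3,interpolation=cv2.INTER_CUBIC))
E
```

```text
8.225 [ 0.22652424  0.11847188 -0.46689312] [-0.03839442 -0.01898023  0.02236349] [ 0.51240035 -0.13382734  0.34647327] 0.011834555222168185
units [ 0.01 -0.03  0.73] tool x angle 35.6 yaw units 0.00
```

View pics/near.png

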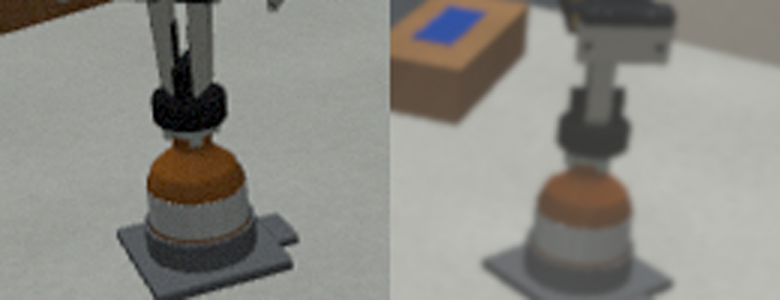

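Both views show the cap centred over the collar, at (190,110) on the left and (593,130) on the right. Now I'll lower it slowly and feel for the slots.

Emit:
play_rows:
  increments:
    - {"translation":[0.01,-0.03,0.06],"yaw":0}
    - {"translation":[0.01,-0.03,0.12],"yaw":0}
    - {"translation":[0.01,-0.03,0.16],"yaw":0}
    - {"translation":[0.01,-0.03,0.2],"yaw":0}
    - {"translation":[0.01,-0.03,0.23],"yaw":0}
    - {"translation":[0.01,-0.03,0.23],"yaw":0}

```text
t: 9.07
tcp_pos: [0.5121, -0.133, 0.3405]
eef_rot: [-2.991, -0.96, 0.0]
force: [-1.0, -0.1, -1.1]
gripper_width: 0.012
```

Emit:
play_rows:
  increments:
    - {"translation":[0,0,0.02],"yaw":0}
    - {"translation":[0,0,0.04],"yaw":0}
    - {"translation":[0,0,0.06],"yaw":0}
    - {"translation":[0,0,0.06],"yaw":0}

```text
t: 9.57
tcp_pos: [0.5121, -0.133, 0.339]
eef_rot: [-2.991, -0.96, 0.0]
force: [-0.2, 0.0, -0.9]
gripper_width: 0.0121
```

Emit:
play_rows:
  increments:
    - {"translation":[0,0,0.03],"yaw":0}
    - {"translation":[0,0,0.06],"yaw":0}
    - {"translation":[0,0,0.09],"yaw":0}
    - {"translation":[0,0,0.12],"yaw":0}
    - {"translation":[0,0,0.12],"yaw":0}

```text
t: 10.2
tcp_pos: [0.5121, -0.133, 0.3361]
eef_rot: [2.991, 0.961, 0.0]
force: [-1.0, 0.1, 2.0]
gripper_width: 0.012
```

Emit:
play_rows:
  increments:
    - {"translation":[0,0,0.03],"yaw":0}
    - {"translation":[0,0,0.06],"yaw":0}
    - {"translation":[0,0,0.09],"yaw":0}
    - {"translation":[0,0,0.12],"yaw":0}
    - {"translation":[0,0,0.12],"yaw":0}

```text
t: 10.82
tcp_pos: [0.5121, -0.133, 0.3331]
eef_rot: [2.991, 0.96, 0.0]
force: [-0.7, 0.1, 4.6]
gripper_width: 0.0118
```

Emit:
play_rows:
  increments:
    - {"translation":[0,0,0.04],"yaw":0}
    - {"translation":[0,0,0.08],"yaw":0}
    - {"translation":[0,0,0.12],"yaw":0}
    - {"translation":[0,0,0.15],"yaw":0}
    - {"translation":[0,0,0.18],"yaw":0}
    - {"translation":[0,0,0.2],"yaw":0}
    - {"translation":[0,0,0.2],"yaw":0}

```text
t: 11.7
tcp_pos: [0.5121, -0.133, 0.3284]
eef_rot: [2.991, 0.96, 0.0]
force: [-2.6, 1.5, 7.6]
gripper_width: 0.0118
```

```bash
python3 - <<'E'
from h import *
s=arm.state(); print(s['t'],s['force'],s['torque'],s['tcp_pos'],s['gripper_width'])
delta([.5123,-.1331,.328],35.6-41)
E
```

```text
11.7 [-2.59296815  1.47977596  7.58515105] [ 0.1654913   0.4578821  -0.00243199] [ 0.51205281 -0.13299746  0.32842565] 0.01177594389894588
units [0.01 0.01 0.02] tool x angle 35.61 yaw units 5.13
```

Emit:
play_rows:
  increments:
    - {"translation":[0,0,0.02],"yaw":0.2}
    - {"translation":[0,0,0.02],"yaw":0.5}
    - {"translation":[0,0,0.02],"yaw":0.8}
    - {"translation":[0,0,0.02],"yaw":1.1}
    - {"translation":[0,0,0.02],"yaw":1.3}
    - {"translation":[0,0,0.02],"yaw":1.3}

```text
t: 12.45
tcp_pos: [0.5125, -0.1332, 0.3283]
eef_rot: [3.065, 0.685, 0.003]
force: [-0.4, 1.1, 8.3]
gripper_width: 0.0119
```

```bash
python3 - <<'E'
from h import *
s=arm.state(); print(s['t'],s['force'],s['torque'],s['tcp_pos'],s['gripper_width'])
delta([.5123,-.1331,.328],35.6-41)
E
```

```text
12.45 [-0.43371626  1.05670575  8.26355709] [ 0.14369743  0.21584424 -0.00087533] [ 0.51249616 -0.13319849  0.32828087] 0.011947272102607705
units [-0.01 -0.01  0.01] tool x angle 25.19 yaw units 3.82
```

Emit:
play_rows:
  increments:
    - {"translation":[0,0,0],"yaw":0.3}
    - {"translation":[0,0,0],"yaw":0.7}
    - {"translation":[0,0,0],"yaw":1.1}
    - {"translation":[0,0,0],"yaw":1.5}
    - {"translation":[0,0,0],"yaw":1.9}
    - {"translation":[0,0,0],"yaw":2.2}
    - {"translation":[0,0,0],"yaw":2.4}
    - {"translation":[0,0,0],"yaw":2.4}

```text
t: 13.45
tcp_pos: [0.5127, -0.1334, 0.3285]
eef_rot: [3.136, 0.164, 0.004]
force: [0.7, -0.6, 7.7]
gripper_width: 0.0114
```

```bash
python3 - <<'E'
from h import *
s=arm.state(); print(s['t'],s['force'],s['torque'],s['tcp_pos'],s['gripper_width'])
delta([.5123,-.1331,.328],35.6-41)
E
```

```text
13.45 [ 0.65742277 -0.55743944  7.65562453] [ 0.02652388  0.04329363 -0.00348122] [ 0.51272543 -0.13336928  0.32845794] 0.011383498890527068
units [-0.02 -0.01  0.02] tool x angle 5.99 yaw units 1.42
```

Emit:
play_rows:
  increments:
    - {"translation":[0,0,0],"yaw":0.3}
    - {"translation":[0,0,0],"yaw":0.6}
    - {"translation":[0,0,0],"yaw":0.9}
    - {"translation":[0,0,0],"yaw":1.15}
    - {"translation":[0,0,0],"yaw":1.35}
    - {"translation":[0,0,0],"yaw":1.35}

```text
t: 14.2
tcp_pos: [0.5128, -0.1334, 0.3285]
eef_rot: [3.137, -0.132, 0.005]
force: [-0.3, -0.0, 8.2]
gripper_width: 0.012
```

```bash
python3 - <<'E'
from h import *
s=arm.state(); print(s['t'],s['force'],s['torque'],s['tcp_pos'],s['gripper_width'])
delta([.5123,-.1331,.328],35.6-41)
E
```

```text
14.2 [-0.2703823  -0.01337041  8.18454818] [0.07461291 0.00206121 0.00727063] [ 0.51276237 -0.13340935  0.3285022 ] 0.012041193455126551
units [-0.02 -0.01  0.02] tool x angle -4.81 yaw units 0.07
```

Emit:
play_rows:
  increments:
    - {"translation":[0,0,-0.04],"yaw":0}
    - {"translation":[0,0,-0.08],"yaw":0}
    - {"translation":[0,0,-0.11],"yaw":0}
    - {"translation":[0,0,-0.14],"yaw":0}
    - {"translation":[0,0,-0.14],"yaw":0}

```text
t: 14.82
tcp_pos: [0.5127, -0.1334, 0.3317]
eef_rot: [3.137, -0.131, 0.005]
force: [0.3, -1.7, 6.1]
gripper_width: 0.0119
```

Emit:
play_rows:
  increments:
    - {"translation":[0,0,-0.02],"yaw":0}
    - {"translation":[0,0,-0.04],"yaw":0}
    - {"translation":[0,0,-0.05],"yaw":0}
    - {"translation":[0,0,-0.05],"yaw":0}

```text
t: 15.32
tcp_pos: [0.5127, -0.1334, 0.3327]
eef_rot: [3.138, -0.132, 0.004]
force: [2.6, -1.4, 4.4]
gripper_width: 0.0116
```

Emit:
play_rows:
  increments:
    - {"translation":[0,0,-0.01],"yaw":0}
    - {"translation":[0,0,-0.025],"yaw":0}
    - {"translation":[0,0,-0.025],"yaw":0}

```text
t: 15.7
tcp_pos: [0.5122, -0.1331, 0.3328]
eef_rot: [3.139, -0.131, 0.001]
force: [3.5, -2.2, 1.9]
gripper_width: 0.0116
```

The height has stopped rising and the lift force is dropping, so the lugs have caught. Releasing.

Emit:
play_rows:
  increments:
    - {"translation":[0,0,0],"yaw":0}
    - {"translation":[0,0,0],"yaw":0}
    - {"translation":[0,0,0],"yaw":0}
    - {"translation":[0,0,0],"yaw":0}
    - {"translation":[0,0,0],"yaw":0}
  gripper: 0.5

```text
t: 16.32
tcp_pos: [0.512, -0.1329, 0.3328]
eef_rot: [-3.139, 0.131, 0.001]
force: [0.4, -0.5, -0.3]
gripper_width: 0.0464
```

Emit:
play_rows:
  increments:
    - {"translation":[0,0,-0.4],"yaw":0}
    - {"translation":[0,0,-1.2],"yaw":0}
    - {"translation":[0,0,-2.2],"yaw":0}
    - {"translation":[0,0,-3],"yaw":0}
    - {"translation":[0,0,-3.4],"yaw":0}
    - {"translation":[0,0,-3.4],"yaw":0}

```text
t: 17.08
tcp_pos: [0.5121, -0.133, 0.4187]
eef_rot: [3.138, -0.131, 0.002]
force: [-0.7, -0.3, -0.4]
gripper_width: 0.0468
```

```bash
python3 - <<'E'
from h import *
s,p,d=snap('wrist'); P=cloud('wrist',s,d); z=P[...,2]; print(s['t'],s['tcp_pos'],s['force'])
m=(d>0)&(p.max(2)<70)&(np.hypot(P[...,0]-.512,P[...,1]+.133)<.035)
t=cv2.morphologyEx((m&(z>.165)&(z<.185)).astype(np.uint8),cv2.MORPH_OPEN,np.ones((3,3)))
v,u=np.where(t); W=onplane('wrist',s,np.c_[u,v],.175)[:,:2]*1000
print('bar',np.median(z[t>0]),cv2.minAreaRect(W.astype(np.float32)))
t=m&(z>.13)&(z<.155); v,u=np.where(t); A=np.c_[P[v,u,:2]-[.512,-.133],np.ones(len(u))]; k=np.linalg.lstsq(A,z[t],rcond=None)[0]
print('shell top plane',k, 'expect .1445; circle',cv2.minEnclosingCircle((onplane('wrist',s,np.c_[u,v],.1445)[:,:2]*1000).astype(np.float32)))
a=snap('scene')[1][100:280,180:370,::-1]; b=snap('side')[1][100:280,265:455,::-1]
cv2.imwrite('pics/end.png',cv2.resize(np.hstack([a,b]),None,fx=2,fy=2,interpolation=cv2.INTER_CUBIC))
E
```

```text
17.075 [ 0.51212725 -0.13302767  0.4186862 ] [-0.73547395 -0.28209818 -0.37157912]
bar 0.1734773657212175 ((512.8516845703125, -132.44183349609375), (11.128227233886719, 45.23838806152344), 85.24951934814453)
shell top plane [-0.0174336   0.00328236  0.14297664] expect .1445; circle ((512.789794921875, -132.3929443359375), 31.40789031982422)
```

View pics/end.png

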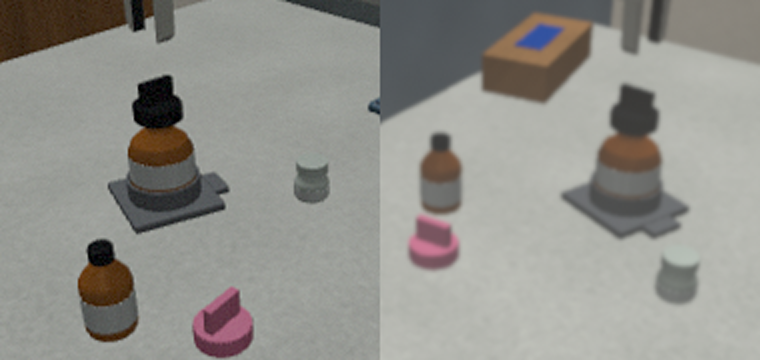

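Both views show the cap seated level on the bottle, at (157,105) and (635,115), with the fingers clear and the bystanders in place. The bar top is at about 0.175 m after the depth bias, which is the 14 mm locked height.

```bash
python3 -c "
from station import workorder; print(workorder.hand_in())"
```

```text
the job is handed in; nothing more can be done
None
```

The black cap is on the amber bottle, locked in the notches and released. I handed the job in at about 17 s; it reports no verdict.

- **Slots:** I read the collar's slot angle with the wrist camera (about 35.6° from world x). The lugs dropped into the slots with no contact force.
- **Twist:** I pressed about 12.3 mm below where the lugs rest on the collar and turned it about 40° clockwise. The press stayed around 8 N in my readings, far below 35 N.
- **Catch:** On easing off, the cap stopped rising at about the 14 mm locked height and the force fell away. That showed the lugs had caught before I opened the gripper.

Final checks:

| Check | Measured | Limit |
|---|---|---|
| Cap centre above neck | about 14 mm | 12–16 mm |
| Distance from the neck's axis | within 1 mm | 4 mm |
| Tilt | about 0.018 rad | 0.08 rad |

The raw camera depth read about 1.6 mm low, the same as on the collar and on the cap when it stood on the bench, so I corrected the height for it.

In the last pictures the fingers were clear of the cap, and the other bottle and the jar looked undisturbed. The tip box was outside those crops; the arm never went near it. No check failed or disagreed.

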